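# Spring check on a drawing mirror's tilt mount

## Robot

A 7-joint arm with a two-finger parallel gripper is mounted at the origin on a cart in front of the work surface, level with it; the furniture and walls round the work are solid. World frame = base frame: x ahead of the robot, y to its left, z up, the work surface at z = 0. Lengths are in m, angles in rad, forces in N, time in s.
With the tool pointing down it reaches from about 0.4 to 0.85 m from the base axis. Payload 4.5 kg.
Tool frame: the origin (TCP) lies between the finger pads; the fingertips stand 25 mm ahead of it and the grasp point (between the pads) lies 6 mm ahead of it; y points along the fingers, x is the direction in which the jaws open and shut, and the axes are right-handed (so a half turn about y gives the same grasp; the last joint's range is limited). The gripper opens to 88 mm and grips with 3 to 60 N. Pads are 18 mm wide; open, the fingers measure 123 mm over their backs; the gripper's body (75 mm by 187 mm) begins 45 mm behind the grasp point.
Start: joints at [1.305, 0.689, -0.195, 1.565, 0.157, 0.902, -0.215], TCP at [0.185, -0.597, 0.264] pointing down, gripper open.
Joint ranges: [-3.01, 3.01], [-0.46, 2.08], [-1.47, 1.51], [0.13, 2.56], [-1, 4.14], [0.04, 2.09], [-2.66, 2.66]. Speed limits (rad/s): [2.57, 2.57, 3.14, 3.14, 3.14, 3.14, 3.14].

## Interface

Orientations are given as a rotation vector (axis times angle).
In Python, from station import readout, imaging, manip gives the robot as it stands. The module is installed in compiled form; this text tells all that it offers.
- The arm moves only by the tool carry_out, never from a script. Its argument "targets" is a list of rows, each a list of 5 numbers: the finger opening in cm, from 0 to 8.81, then the shift along the tool's x, y, z in cm, then the turn about the tool's y in rad. In form: [[fingers, x, y, z, turn], ...]. A call has 1 to 5 rows; each row is the pose to reach, as a shift and turn from the pose measured when the call began, along the tool's axes at that moment; what a row does not reach only later rows make up. A row lasts 1/10 s, in which the tool goes at most 50 mm and 8.59 degrees, less where a joint would pass 70% of its speed; a pose out of reach is approached as far as the arm can. A call with a gripper value outside its range is refused whole. The fingers move at their own pace and stop on an object; "grip_force" is the grip in N (left out, the last holds). Time passes only in rows, so rows that repeat a pose let the fingers close. It gives the time, the measured TCP pose, the force and the opening at its end, in the units of the state.
- readout.get_obs(): the state, without advancing time (a new reading comes with each control period).
- imaging.snapshot(name): name is "scene" or "top"; returns a dict with "image" (420x560x3 uint8, blue, green, red), "mtx" (3x3 intrinsics, pixels), "k1" (the pictures are not rectified: a ray, as slopes to the right and down, at radius r is drawn at 1 + k1 r^2 times it, then the intrinsics apply), "R" (3x3) and "t" (3): a world point X has camera coordinates R X + t. Camera axes: x right, y down, z forward; pixel columns grow to the right and rows downward; lengths in m; the calibration is good to about 2 mm. A picture is of the moment at which its call begins. There is no depth.
- manip.finish_job(): hands the job in, once; it reports no verdict.
The state is a dict: "t": time; "qpos": joint angles; "qd": joint speeds; "effort": joint torques, N m; "position": TCP position; "eef_rot": TCP orientation; "ft_force": force on the tool from outside, world axes, zero at the start; "torque": the same for the moment, N m; "finger_gap": finger opening in m.
Only numpy, scipy, OpenCV 4.12 (cv2) and the standard library are available. Lean on these libraries where they do the work, as an engineer would, in place of code of your own. Each camera call takes 0.05 s, during which the arm holds its last target.

## Task

Check the corner springs of the drawing mirror's tilt mount with a fingertip: press the red corner pad down until its forked red pointer is level with the green mark on its post, keep it there for about a second, and let it spring back; then do the same with the yellow corner. Do not press a pointer well past its mark, do not touch the mirror, do not lift the plate, and leave the green marks and the things standing around as they are.

Things in the scene. Friction and masses are not known exactly. Their poses are not given: they have to be found in the camera images.
- mirror_mount: the fixed mount: a dark round steel base (250 mm across, 14 mm thick) with a central ball pivot that carries a level square aluminium tilting plate (130 x 130 x 8 mm, top face 82 mm above the table) on four springs. Origin: centre of the base's underside, on the table; z up. At its yaw 0 the red corner points to -x+y and the yellow corner to -x-y; its yaw lies within about 0.8 rad of that.
- red_pad (a point): centre of the top face of the round red press pad (24 mm across, 6 mm high) on the red corner of the tilting plate. The pad lies 70 mm from the plate's centre on its diagonal; its top is 88 mm above the table at rest and sinks as the corner is pressed.
- red_pointer (a point): middle of the red forked pointer, which sticks out of the red corner 112 mm from the plate's centre and straddles the red scale post (prongs 13.5 mm either side of the post); 78 mm above the table at rest. It moves with the plate, rigidly: it sinks 1.6 times as far as the pad of its corner.
- red_mark (a point): centre of the green collar (18 mm across, 8 mm tall) on the red scale post, a white rod 10 mm across whose black ball end is 99 mm above the table. The collar is the scale mark; it is found set 12 to 24 mm below the resting pointer, stiff, and must be left as set. z axis up.
- red_corner (a joint): tilt of the plate towards the red corner, rad: 0 level at rest, grows as the red corner is pressed down (stop at 0.32), springs back by itself. About 0.45 N at the pad per mm that the pad sinks; pressing this pad hardly moves the yellow corner.
- yellow_pad (a point): centre of the top face of the round yellow press pad (24 mm across, 6 mm high) on the yellow corner of the tilting plate. The pad lies 70 mm from the plate's centre on its diagonal; its top is 88 mm above the table at rest and sinks as the corner is pressed.
- yellow_pointer (a point): middle of the yellow forked pointer, which sticks out of the yellow corner 112 mm from the plate's centre and straddles the yellow scale post (prongs 13.5 mm either side of the post); 78 mm above the table at rest. It moves with the plate, rigidly: it sinks 1.6 times as far as the pad of its corner.
- yellow_mark (a point): centre of the green collar (18 mm across, 8 mm tall) on the yellow scale post, a white rod 10 mm across whose black ball end is 99 mm above the table. The collar is the scale mark; it is found set 12 to 24 mm below the resting pointer, stiff, and must be left as set. z axis up.
- yellow_corner (a joint): tilt of the plate towards the yellow corner, rad: 0 level at rest, grows as the yellow corner is pressed down (stop at 0.32), springs back by itself. About 0.45 N at the pad per mm that the pad sinks; pressing this pad hardly moves the red corner.
- mirror: round mirror (72 mm across, 6 mm high) at the centre of the tilting plate, top 88 mm above the table; origin at the centre of its underside. Not to be touched.
- amber_ink: amber ink bottle with white cap, 43 x 43 x 60 mm, loose bystander; origin at the centre of its underside.
- glue_stick: upright glue stick, yellow with blue cap, 26 mm across, 89 mm tall, loose bystander; origin at the centre of its underside.
- eraser: blue and white eraser, 23 x 60 x 13 mm, lying loose, bystander; origin at the centre of its underside.

How it is judged:
On the way, in this order (a step that is already met when the one before it is completed fails the run):
1. the red pointer is level with its green mark (within 4 mm of the mark's centre) for half a second, the yellow corner left up (z of red_pointer in the frame of red_mark between -0.004 and 0.004 m and value of joint yellow_corner below 0.05 rad), for 0.5 s.
2. the red corner has sprung back (value of joint red_corner below 0.015 rad and value of joint yellow_corner below 0.05 rad), for 0.1 s.
3. the yellow pointer is level with its green mark (within 4 mm of the mark's centre) for half a second, the red corner left up (z of yellow_pointer in the frame of yellow_mark between -0.004 and 0.004 m and value of joint red_corner below 0.05 rad), for 0.5 s.
4. the yellow corner has sprung back (value of joint red_corner between -0.015 and 0.015 rad and value of joint yellow_corner between -0.015 and 0.015 rad), for 0.1 s.
At the end, for the whole second after the job is handed in: After both presses, both corners have sprung back level (within 0.015 rad), the green marks are where they were (within 3 mm), and the ink bottle, glue stick and eraser stand or lie where they were (within 15 mm, not tipped) (all of step 4 and distance of each of amber_ink, glue_stick, eraser from where it was at the start of the episode below 0.015 m and angle between each of amber_ink, glue_stick, eraser's own z axis and vertical below 0.2 rad and distance of each of red_mark, yellow_mark from where it was at the start of the episode below 0.003 m); the robot touches nothing.
It fails at once if a pointer is pressed more than 8 mm below its mark's centre (z of red_pointer in the frame of red_mark below -0.008 m or z of yellow_pointer in the frame of yellow_mark below -0.008 m).
It fails at once if a corner of the plate is lifted instead of pressed (value of joint any of red_corner, yellow_corner below -0.05 rad).
It fails at once if the mirror is touched (contact force between any of the fingers, the arm and mirror above 0.5 N).
It fails at once if a green mark is shifted by more than 3 mm (distance of any of red_mark, yellow_mark from where it was at the start of the episode above 0.003 m).
It fails at once if a bystander is moved by more than 15 mm, lifted or tipped (distance of any of amber_ink, glue_stick, eraser from where it was at the start of the episode above 0.015 m or angle between any of amber_ink, glue_stick, eraser's own z axis and vertical above 0.3 rad).
It also fails if it takes over 45 s, if anything falls off the work surface, if the arm or the gripper's body presses on something with over 40 N, if the wrist force passes 120 N, or if a joint passes its speed limit or range.

## Working session

There is one attempt and no reset: what is moved stays moved. The work goes in short steps, Python scripts to look and compute and a tool call to move; the robot and the scene stay as the last step left them, time stands still between calls to the robot, and variables do not carry over. Pictures are saved under pics/ and viewed, and the job is handed in when it is done.

Besides the shell and the picture viewer there is one more tool, called after "Emit:" in YAML: its name, and indented under it one key for each argument. carry_out: Moves the arm, as the interface text tells. Its arguments: {"type":"object","properties":{"targets":{"type":"array","items":{"type":"array","items":{"type":"number"}}},"grip_force":{"type":"number"}},"required":["targets"]}

```bash
mkdir -p pics
python3 - <<'E'
from station import readout, imaging
import cv2,numpy as np,pickle
o=readout.get_obs()
for k,v in o.items(): print(k,np.round(v,4))
for n in("scene","top"):
    s=imaging.snapshot(n); cv2.imwrite(f"pics/{n}0.png",s["image"]); pickle.dump(s,open(f"{n}0.pkl","wb"))
    print(n,s["mtx"],s["k1"],s["R"],s["t"],-np.array(s["R"]).T@s["t"])
E
```

```text
t 0.0
qpos [ 1.3048  0.6899 -0.1945  1.5663  0.1573  0.9025 -0.2151]
qd [-0.0018  0.0021  0.0002 -0.0006 -0.0003  0.0007  0.0005]
effort [-5.00000e-04 -5.27548e+01 -1.26720e+00 -1.53427e+01 -5.27000e-02
  6.60000e-03  2.00000e-04]
position [ 0.1844 -0.5966  0.2629]
eef_rot [-1.3353  0.9866 -0.9841]
ft_force [-0.8885 -0.0166  0.3198]
torque [ 0.0196  0.0365 -0.0099]
finger_gap 0.0881
scene [[529.61623276   0.         284.71281031]
 [  0.         529.61623276 210.80496565]
 [  0.           0.           1.        ]] 0.024437849735280893 [[ 0.63697018 -0.77063852  0.0196282 ]
 [-0.41641015 -0.36538762 -0.83252296]
 [ 0.64874616  0.52211891 -0.55364272]] [-0.32229872  0.33686927  0.63890486] [-0.06891662 -0.45887226  0.64050256]
top [[381.92514479   0.         284.45876181]
 [  0.         381.92514479 206.7530113 ]
 [  0.           0.           1.        ]] -0.06640483073351278 [[-0.00704806 -0.99964345 -0.02575453]
 [-0.99462374  0.00966897 -0.10310247]
 [ 0.10331473  0.0248894  -0.99433726]] [0.06432992 0.57256942 0.88826016] [0.47817419 0.03666257 0.94392028]
```

View pics/scene0.png

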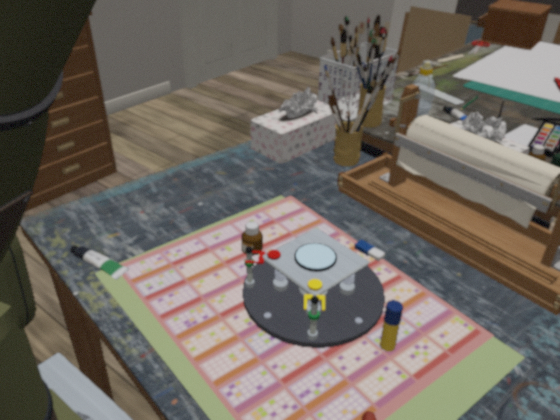

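View pics/top0.png

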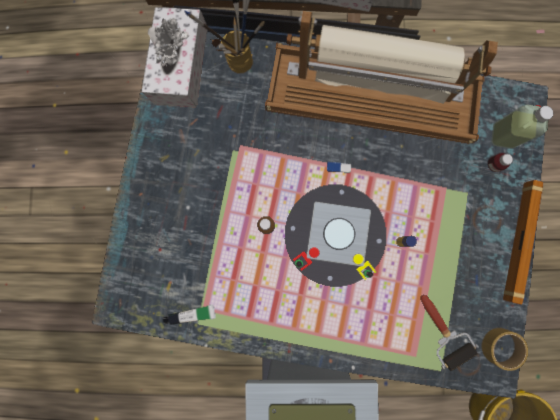

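Run:
```python
from scipy.spatial.transform import Rotation as R
print(R.from_rotvec([-1.3353,0.9866,-0.9841]).as_matrix().round(3))
```

```text
[[ 0.295 -0.001  0.955]
 [-0.955  0.002  0.295]
 [-0.002 -1.    -0.   ]]
```

The scene view shows the plate with the red pad (~274,255), yellow pad (~315,285), and green collars on posts (~249,263) and (~313,315). In the top view the pads are at about (314,253) red and (358,259) yellow. I'll zoom in and measure.

```bash
cat > h.py <<'E'
import cv2,numpy as np,pickle
def ray(s,uv):
    K=np.array(s["mtx"]);x=(uv[0]-K[0,2])/K[0,0];y=(uv[1]-K[1,2])/K[1,1]
    a,b=x,y
    for _ in range(20):
        f=1+s["k1"]*(a*a+b*b);a,b=x/f,y/f
    R=np.array(s["R"]);d=R.T@np.array([a,b,1.]);return -R.T@np.array(s["t"]),d/np.linalg.norm(d)
def onz(s,uv,z):
    c,d=ray(s,uv);return c+d*(z-c[2])/d[2]
def proj(s,X):
    p=np.array(s["R"])@np.array(X)+s["t"];a,b=p[:2]/p[2];f=1+s["k1"]*(a*a+b*b);K=np.array(s["mtx"])
    return np.array([K[0,0]*a*f+K[0,2],K[1,1]*b*f+K[1,2]])
def tri(s1,u1,s2,u2):
    c1,d1=ray(s1,u1);c2,d2=ray(s2,u2)
    A=np.stack([d1,-d2],1);t=np.linalg.lstsq(A,c2-c1,rcond=None)[0]
    p,q=c1+d1*t[0],c2+d2*t[1];return (p+q)/2,np.linalg.norm(p-q)
E
python3 - <<'E'
from h import *
for n,(a,b,c,d) in {"scene":(225,365,235,345),"top":(255,415,150,290)}.items():
    s=pickle.load(open(n+"0.pkl","rb"));im=s["image"]
    k=5
    cv2.imwrite(f"pics/{n}0z.png",cv2.resize(im[c:d,a:b],None,fx=k,fy=k,interpolation=cv2.INTER_CUBIC))
    hsv=cv2.cvtColor(im,cv2.COLOR_BGR2HSV)
    for col,(lo,hi,smin,vmin) in {"red":(172,186,190,110),"yel":(26,34,190,150),"grn":(50,85,100,40),"mir":(80,105,15,170)}.items():
        h=hsv[...,0].astype(int); 
        if hi>180: h=np.where(h<90,h+180,h)
        m=((h>=lo)&(h<=hi)&(hsv[...,1]>=smin)&(hsv[...,2]>=vmin)).astype(np.uint8)
        m2=np.zeros_like(m);m2[c-0:d,a:b]=m[c:d,a:b]
        nn,l,st,ce=cv2.connectedComponentsWithStats(m2)
        for i in range(1,nn):
            if st[i,4]>=8: print(n,col,st[i],ce[i].round(1))
E
```

```text
scene red [253 250  10   5  28] [257.6 251.5]
scene red [269 251  10   7  57] [273.4 254.1]
scene red [259 257   4   6  16] [260.8 260.1]
scene yel [310 281  10   8  58] [314.3 284.4]
scene yel [306 296   5   3  12] [307.8 296.9]
scene yel [318 297   5   3  10] [320.4 297.6]
scene grn [247 264   5   3  11] [248.7 264.7]
scene grn [309 312  11   8  55] [313.7 315.6]
scene mir [ 274  235   91   53 2172] [317.1 258.5]
scene mir [275 281  11   5  30] [279.8 282.8]
scene mir [341 284  12   5  36] [346.4 286.2]
top red [310 249   8   8  53] [313.6 252.2]
top red [294 252  17  18  59] [304.1 259.4]
top yel [354 255   9   9  67] [357.8 258.7]
top yel [357 261  18  17  71] [364.6 267.9]
top grn [295 260   8   5  18] [298.6 261.5]
top grn [364 270   6   7  18] [366.1 272.2]
top mir [313 203  56  22 383] [334.2 212.4]
top mir [344 216  24  23 158] [359.2 225.4]
top mir [325 219  29  29 665] [338.9 233.2]
top mir [313 239  10   5  18] [316.9 241.1]
top mir [354 239  11   7  45] [358.8 242.2]
top mir [320 246  10   6  27] [324.6 248.7]
top mir [324 253   6   4  10] [326.2 254.2]
```

View pics/scene0z.png

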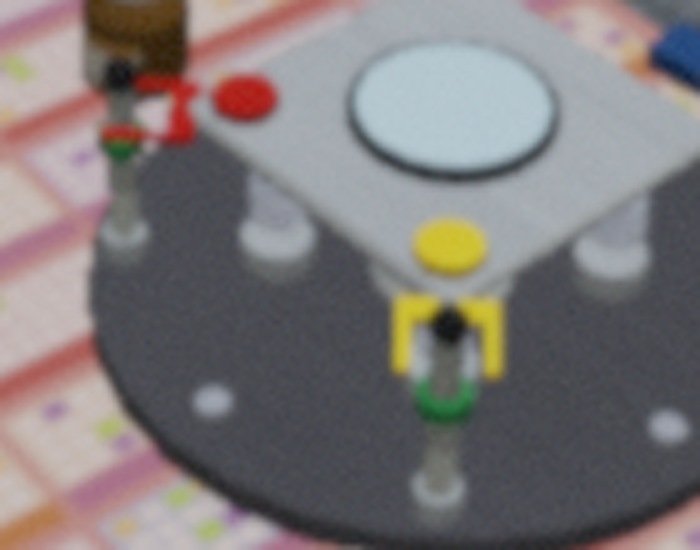

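View pics/top0z.png

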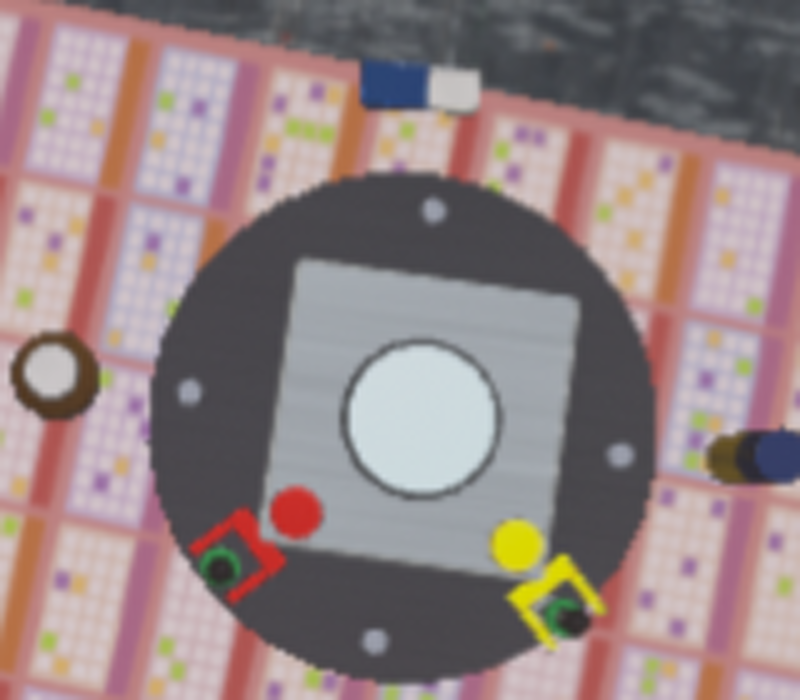

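Run:
```python
from h import *
S=pickle.load(open("scene0.pkl","rb"));T=pickle.load(open("top0.pkl","rb"))
C=tri(S,(315.5,256.5),T,(339,233.5));print("mirror",C)
for n,u,v in (("red",(273.6,254.4),(313.7,252.5)),("yel",(314.6,284.4),(358,258.9))):
    print(n,tri(S,u,T,v),onz(S,u,.0865),onz(T,v,.0865))
r=onz(T,(313.7,252.5),.0875);y=onz(T,(358,258.9),.0875);c=onz(T,(339,233.5),.088)
for p in(r,y):
    d=(p-c)[:2];print(np.linalg.norm(d),np.arctan2(d[1],d[0]))
```

```text
mirror (array([ 0.50619533, -0.06374297,  0.0876388 ]), np.float64(0.000972354283147966))
red (array([ 0.46462316, -0.00683939,  0.087401  ]), np.float64(0.0014486716782282202)) [ 0.46599091 -0.00663098  0.0865    ] [ 0.46412963 -0.00634069  0.0865    ]
yel (array([ 0.44936152, -0.10466922,  0.08779821]), np.float64(0.0006733253261204936)) [ 0.4508261  -0.10407307  0.0865    ] [ 0.44910512 -0.10461948  0.0865    ]
0.0706669610822439 2.2024710711099296
0.07007756768657501 -2.514286743324993
```

Run:
```python
from h import *
S=pickle.load(open("scene0.pkl","rb"));T=pickle.load(open("top0.pkl","rb"))
c=np.array([.5062,-.0638]);a=-.156
def z_at(s,uv,xy): # height of point on ray closest to the vertical line at xy
    o,d=ray(s,uv);t=np.dot(np.array(xy)-o[:2],d[:2])/np.dot(d[:2],d[:2]);p=o+t*d
    return p[2],np.linalg.norm(p[:2]-xy)
cam=ray(S,(0,0))[0][:2]
u=lambda x,y,ox,oy:(ox+(x+.5)/5-.5,oy+(y+.5)/5-.5)
for n,ang,ball,cb,tb in(("red",a+2.3562,(120,73),(121,159),(221,569)),("yel",a-2.3562,(449,324),(445,422),(573,621))):
    p=c+.112*np.array([np.cos(ang),np.sin(ang)]);n2=(cam-p)/np.linalg.norm(cam-p)
    print(n,p,"ball",z_at(S,u(*ball,225,235),p),tri(S,u(*ball,225,235),T,u(*tb,255,150)))
    print(" collar bottom edge->centre z",z_at(S,u(*cb,225,235),p+.009*n2)[0]+.004)
im=S["image"]
print("yel col");
for v in range(296,340): print(v,im[v,313],im[v,311],end="; ")
print("\nred col")
for v in range(248,285): print(v,im[v,248],im[v,249],end="; ")
k=14
for n,(x,y) in {"r":(235,243),"y":(297,285)}.items():
    cv2.imwrite(f"pics/z_{n}.png",cv2.resize(im[y:y+42,x:x+42],None,fx=k,fy=k,interpolation=cv2.INTER_NEAREST))
```

```text
red [0.44026977 0.02673841] ball (np.float64(0.09558390234035652), np.float64(0.00021956747224317593)) (array([0.44073314, 0.02708635, 0.09514351]), np.float64(0.0003035910837396083))
 collar bottom edge->centre z 0.06992884471324756
yel [ 0.41566086 -0.12972924] ball (np.float64(0.09543902705063823), np.float64(0.00017604723409008863)) (array([ 0.41692701, -0.12788933,  0.09338085]), np.float64(0.0012802320227344698))
 collar bottom edge->centre z 0.06810107020485734
yel col
296 [ 69 108 113] [ 51 167 178]; 297 [45 71 75] [ 38 138 149]; 298 [32 41 41] [ 30 104 112]; 299 [24 23 24] [36 71 78]; 300 [31 30 29] [59 64 65]; 301 [27 26 24] [84 79 76]; 302 [34 36 33] [100  92  90]; 303 [58 62 61] [112 107 104]; 304 [74 78 76] [112 108 105]; 305 [85 90 87] [109 108 106]; 306 [91 96 95] [115 116 110]; 307 [92 97 94] [125 123 120]; 308 [92 96 97] [120 120 114]; 309 [93 98 95] [111 116 107]; 310 [94 99 98] [ 94 107  91]; 311 [ 95 101 101] [ 87 102  87]; 312 [ 94 100  97] [ 85 103  82]; 313 [93 99 95] [ 80 106  76]; 314 [ 85 105  82] [ 74 111  62]; 315 [ 76 115  62] [ 68 118  49]; 316 [ 65 116 
[... 1137 characters left out ...]
62 [ 40  68 137] [ 36  61 135]; 263 [46 89 93] [42 84 91]; 264 [47 91 52] [48 91 49]; 265 [47 82 33] [42 80 33]; 266 [52 78 47] [50 78 43]; 267 [72 85 68] [67 82 65]; 268 [83 90 85] [82 91 83]; 269 [93 97 95] [88 94 91]; 270 [93 97 96] [89 94 92]; 271 [94 99 97] [91 93 93]; 272 [94 98 98] [ 93 100  97]; 273 [105 106 108] [ 95 102  99]; 274 [110 114 117] [106 114 111]; 275 [109 113 115] [111 116 116]; 276 [108 115 112] [110 116 115]; 277 [105 113 113] [110 117 115]; 278 [112 115 113] [113 119 118]; 279 [114 117 115] [113 117 115]; 280 [119 122 118] [112 119 115]; 281 [130 133 129] [122 126 123]; 282 [142 141 137] [138 137 134]; 283 [142 139 135] [138 135 131]; 284 [126 124 121] [125 124 120];
```

View pics/z_r.png

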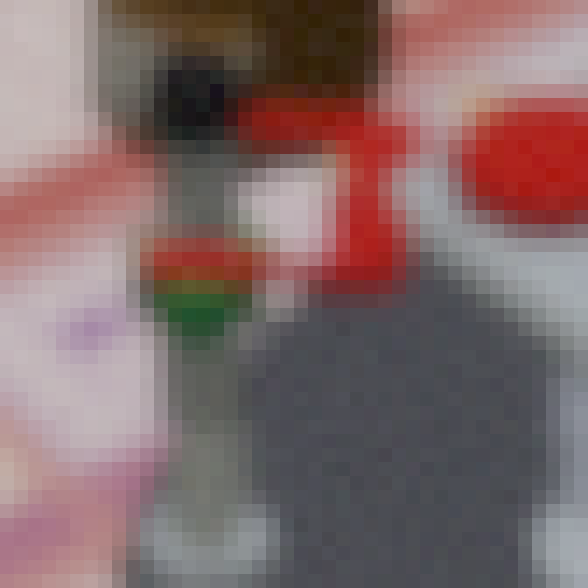

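View pics/z_y.png

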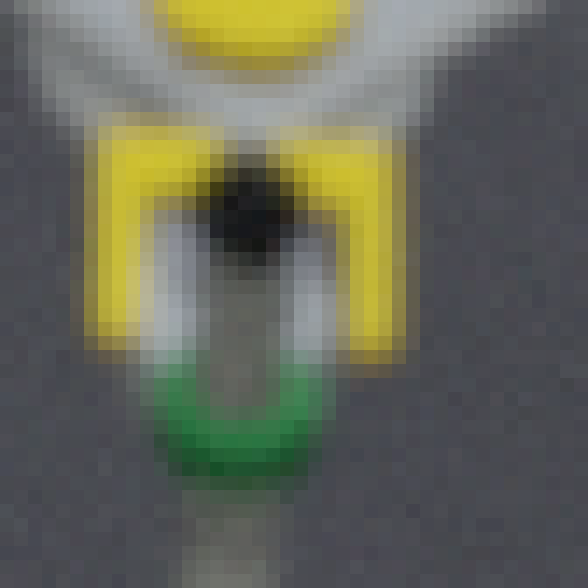

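Run:
```python
from h import *
S=pickle.load(open("scene0.pkl","rb"));T=pickle.load(open("top0.pkl","rb"))
for n,p in(("red",(.4403,.0267)),("yel",(.4157,-.1297)),("yel2",(.4169,-.1279))):
    print(n)
    for z in (.099,.0935,.07,.066,.062,.058,.054,.014): print("  ",z,proj(S,(*p,z)).round(1),proj(T,(*p,z)).round(1))
    cam=ray(S,(0,0))[0][:2];q=np.array(p);q=q+.009*(cam-q)/np.linalg.norm(cam-q)
    for zc in (.07,.066,.062,.058,.054):print("   zc",zc,"front rim bottom, top v",proj(S,(*q,zc-.004))[1].round(1),proj(S,(*q,zc+.004))[1].round(1))
# top view zoom
im=T["image"];k=14
cv2.imwrite("pics/zt_r.png",cv2.resize(im[245:285,285:325],None,fx=k,fy=k,interpolation=cv2.INTER_NEAREST))
cv2.imwrite("pics/zt_y.png",cv2.resize(im[245:285,345:385],None,fx=k,fy=k,interpolation=cv2.INTER_NEAREST))
```

```text
red
   0.099 [248.5 247.6] [299.  263.6]
   0.0935 [248.5 250.2] [299.  263.5]
   0.07 [248.8 261.1] [298.9 263.1]
   0.066 [248.8 263. ] [298.9 263. ]
   0.062 [248.9 264.8] [298.9 262.9]
   0.058 [248.9 266.6] [298.8 262.8]
   0.054 [248.9 268.4] [298.8 262.8]
   0.014 [249.3 286. ] [298.6 262. ]
   zc 0.07 front rim bottom, top v 266.4 262.7
   zc 0.066 front rim bottom, top v 268.2 264.5
   zc 0.062 front rim bottom, top v 270.0 266.4
   zc 0.058 front rim bottom, top v 271.8 268.2
   zc 0.054 front rim bottom, top v 273.6 270.0
yel
   0.099 [314.6 297.6] [370.8 274.4]
   0.0935 [314.5 300.4] [370.3 274.2]
   0.07 [313.7 311.8] [368.2 273.4]
   0.066 [313.5 313.8] [367.9 273.3]
   0.062 [313.4 315.7] [367.5 273.2]
   0.058 [313.3 317.6] [367.2 273.1]
   0.054 [313.2 319.5] [366.9 272.9]
   0.014 [311.9 337.8] [363.8 271.8]
   zc 0.07 front rim bottom, top v 318.0 314.2
   zc 0.066 front rim bottom, top v 319.9 316.1
   zc 0.062 front rim bottom, top v 321.9 318.0
   zc 0.058 front rim bottom, top v 323.7 319.9
   zc 0.054 front rim bottom, top v 325.6 321.9
yel2
   0.099 [314.2 296.6] [369.9 273.8]
   0.0935 [314.  299.4] [369.4 273.6]
   0.07 [313.2 310.9] [367.4 272.9]
   0.066 [313.1 312.8] [367.1 272.8]
   0.062 [312.9 314.7] [366.7 272.7]
   0.058 [312.8 316.6] [366.4 272.5]
   0.054 [312.7 318.5] [366.1 272.4]
   0.014 [311.5 336.8] [363.  271.3]
   zc 0.07 front rim bottom, top v 317.0 313.2
   zc 0.066 front rim bottom, top v 318.9 315.1
   zc 0.062 front rim bottom, top v 320.8 317.0
   zc 0.058 front rim bottom, top v 322.7 318.9
   zc 0.054 front rim bottom, top v 324.6 320.8
```

View pics/zt_r.png

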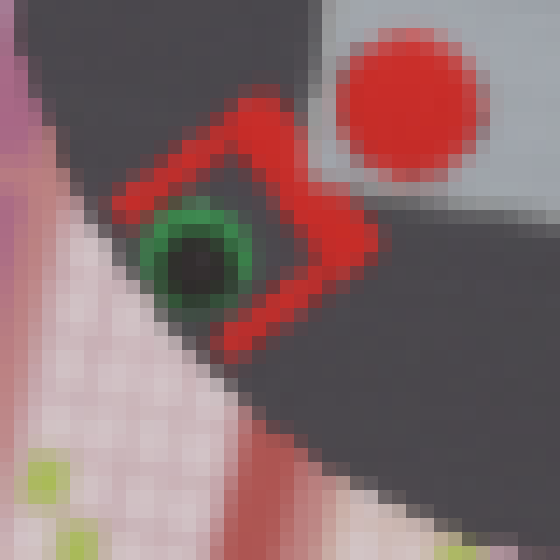

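View pics/zt_y.png

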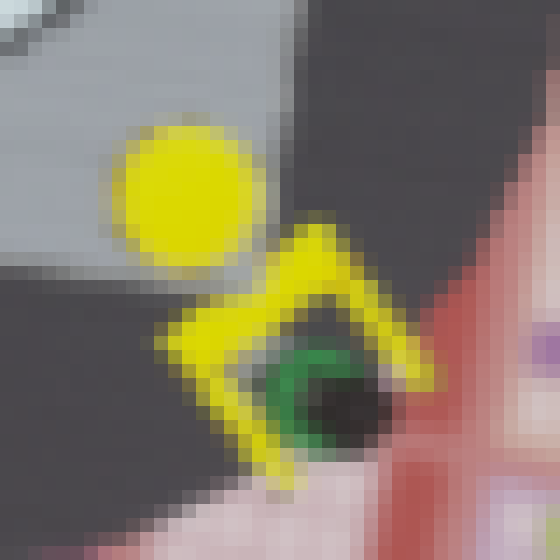

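The scene view puts the posts' balls near (248.6,249) red and (314.4,299.4) yellow. The collar centres come out at z ≈ 65.5 mm (red) and ≈ 64 mm (yellow). That means pointer sinks of about 12.5 and 14 mm, at the shallow end of the allowed range. Moving to above the red pad with the fingers closed.

Emit:
carry_out:
  targets:
    - [0,-3.2,0,2.9,-0.07]
    - [0,-6.4,0,5.9,-0.13]
    - [0,-9.6,0,8.8,-0.2]
    - [0,-12.8,0,11.8,-0.27]
    - [0,-16,0,14.7,-0.33]
  grip_force: 20

```text
t: 0.6
position: [0.278, -0.3985, 0.2631]
eef_rot: [-1.442, 0.733, -0.731]
ft_force: [0.9, 0.1, 0.2]
finger_gap: 0.05
```

```bash
cat > go.py <<'E'
import sys,numpy as np
from station import readout
from scipy.spatial.transform import Rotation as R
def rep(tx,ty,tz,yaw=-0.94):
    o=readout.get_obs();M=R.from_rotvec(o["eef_rot"]).as_matrix();p=np.array(o["position"])
    x=M[:,0];print("t",round(o["t"],2),"p",p.round(4),"yaw x",np.arctan2(x[1],x[0]).round(3),"gap",round(o["finger_gap"],4),"F",np.round(o["ft_force"],2),"ydir",M[:,1].round(3))
    print("q",np.round(o["qpos"],2))
    print("tool shift cm",(M.T@(np.array([tx,ty,tz])-p)*100).round(2),"turn",-(yaw-np.arctan2(x[1],x[0])))
rep(*map(float,sys.argv[1:]))
E
python3 go.py .4645 -.0067 .175
```

```text
t 0.6 p [ 0.278  -0.3985  0.2631] yaw x -0.938 gap 0.05 F [0.91 0.13 0.16] ydir [-0.001  0.002 -1.   ]
q [ 1.05  0.52 -0.28  1.97  0.22  0.68 -0.31]
tool shift cm [-20.56   8.87  38.2 ] turn 0.0017064398882418175
```

Emit:
carry_out:
  targets:
    - [0,-2,0,3.8,0]
    - [0,-4.1,0,7.6,0]
    - [0,-6.2,0,11.4,0]
    - [0,-8.2,0,15.2,0]
    - [0,-10.2,0,19,0]

```text
t: 1.1
position: [0.3713, -0.2024, 0.2633]
eef_rot: [-1.442, 0.733, -0.731]
ft_force: [0.7, -0.1, 0.5]
finger_gap: 0.0104
```

```bash
python3 go.py .4645 -.0067 .175
```

```text
t 1.1 p [ 0.3713 -0.2024  0.2633] yaw x -0.939 gap 0.0104 F [ 0.75 -0.14  0.48] ydir [-0.001  0.002 -1.   ]
q [ 0.57  0.44 -0.26  2.14  0.2   0.58 -0.77]
tool shift cm [-10.26   8.87  19.08] turn 0.0014390923635080322
```

Emit:
carry_out:
  targets:
    - [0,-2,0.5,3.8,0]
    - [0,-4.1,2,7.6,0]
    - [0,-6.2,4,11.5,0]
    - [0,-8.2,6.5,15.3,0]
    - [0,-10.3,8.9,19.1,0]

```text
t: 1.6
position: [0.4651, -0.0046, 0.1737]
eef_rot: [-1.443, 0.733, -0.731]
ft_force: [0.6, -0.2, 0.2]
finger_gap: 0.0007
```

```bash
python3 go.py .4645 -.0067 .120
python3 - <<'E'
from station import imaging
from h import *
for n in("scene","top"):
    s=imaging.snapshot(n);cv2.imwrite(f"pics/{n}1.png",s["image"])
    if n=="scene":cv2.imwrite("pics/s1z.png",cv2.resize(s["image"][130:350,200:370],None,fx=3.5,fy=3.5*600/770,interpolation=cv2.INTER_CUBIC))
E
```

```text
t 1.6 p [ 0.4651 -0.0046  0.1737] yaw x -0.939 gap 0.0007 F [ 0.58 -0.18  0.16] ydir [-0.     0.002 -1.   ]
q [ 0.    0.65 -0.14  2.12  0.23  0.39 -1.26]
tool shift cm [ 0.14  5.37 -0.17] turn 0.0013440265411610586
```

View pics/scene1.png

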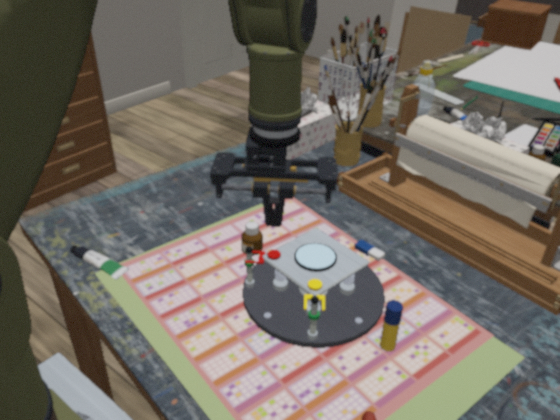

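View pics/top1.png

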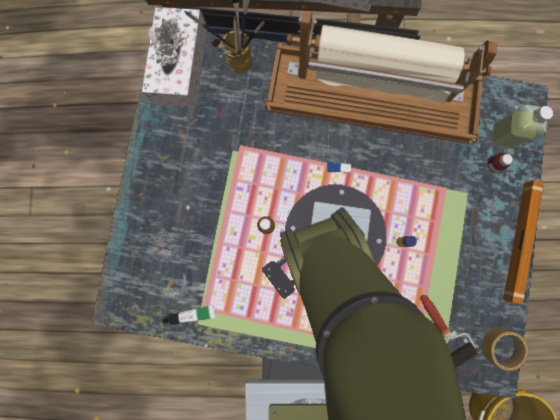

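The closed fingertip hangs at (274,220) in the scene view, straight above the red pad at (273,254), and the fork and collar stay visible. Descending.

Emit:
carry_out:
  targets:
    - [0,0.1,1.5,-0.2,0]
    - [0,0.1,3,-0.2,0]
    - [0,0.1,4.5,-0.2,0]
    - [0,0.1,5.2,-0.2,0]
    - [0,0.1,5.4,-0.2,0]

```text
t: 2.2
position: [0.4645, -0.0008, 0.1178]
eef_rot: [-1.443, 0.727, -0.719]
ft_force: [0.2, 0.5, 0.7]
finger_gap: 0.0001
```

```bash
python3 go.py .4645 -.0067 .113
cat > look.py <<'E'
import sys
from station import imaging
from h import *
n,x,y=sys.argv[1],int(sys.argv[2]),int(sys.argv[3])
s=imaging.snapshot("scene");pickle.dump(s,open(n+".pkl","wb"))
cv2.imwrite(f"pics/{n}.png",cv2.resize(s["image"][y:y+55,x:x+70],None,fx=10,fy=10,interpolation=cv2.INTER_CUBIC))
E
python3 look.py p2 230 225
```

```text
t 2.2 p [ 0.4645 -0.0008  0.1178] yaw x -0.927 gap 0.0001 F [0.17 0.54 0.68] ydir [-0.003  0.006 -1.   ]
q [-0.03  0.76 -0.1   2.16  0.26  0.24 -1.28]
tool shift cm [ 0.48  0.47 -0.35] turn 0.012665469889666103
```

View pics/p2.png

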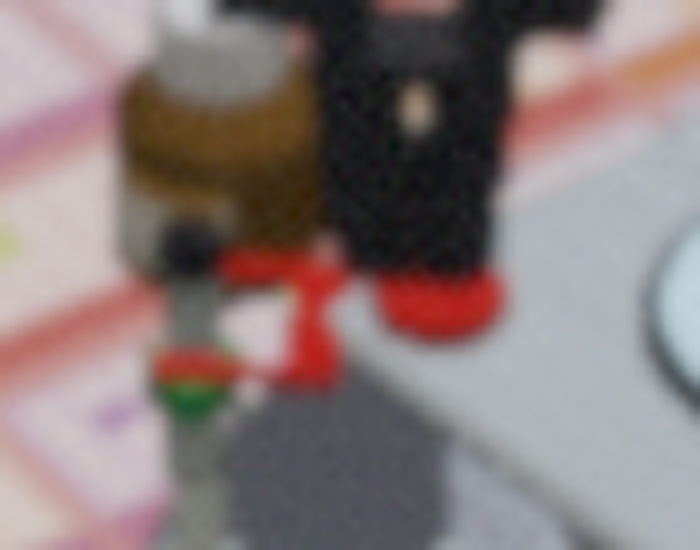

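The view shows the fingertip over the far side of the red pad (~(272,253)); the readout puts it about 6 mm off in y. Correcting before contact.

Emit:
carry_out:
  targets:
    - [0,0.3,0,-0.2,0.01]
    - [0,0.5,0.1,-0.35,0.01]
    - [0,0.5,0.1,-0.35,0.01]

```text
t: 2.55
position: [0.465, -0.0076, 0.1173]
eef_rot: [-1.439, 0.735, -0.728]
ft_force: [-0.2, 0.3, -1.0]
finger_gap: 0.0004
```

```bash
python3 go.py .4645 -.0067 .113
```

```text
t 2.55 p [ 0.465  -0.0076  0.1173] yaw x -0.939 gap 0.0004 F [-0.2   0.25 -0.97] ydir [-0.002  0.006 -1.   ]
q [-0.02  0.76 -0.1   2.16  0.26  0.23 -1.28]
tool shift cm [-0.1   0.43  0.01] turn 0.0014784495295974143
```

Emit:
carry_out:
  targets:
    - [0,-0.1,0.3,0,0]
    - [0,-0.1,0.5,0,0]
    - [0,-0.1,0.7,0,0]
    - [0,-0.1,0.8,0,0]
    - [0,-0.1,0.8,0,0]

```text
t: 3.05
position: [0.4643, -0.0064, 0.1092]
eef_rot: [-1.44, 0.735, -0.728]
ft_force: [-0.1, 1.1, 2.9]
finger_gap: 0.0006
```

```bash
python3 go.py .4645 -.0067 .1065;python3 look.py p3 230 225
```

```text
t 3.05 p [ 0.4643 -0.0064  0.1092] yaw x -0.938 gap 0.0006 F [-0.11  1.11  2.92] ydir [-0.002  0.006 -1.   ]
q [-0.03  0.78 -0.09  2.16  0.26  0.21 -1.28]
tool shift cm [0.04 0.27 0.  ] turn 0.0019456344656546554
```

View pics/p3.png

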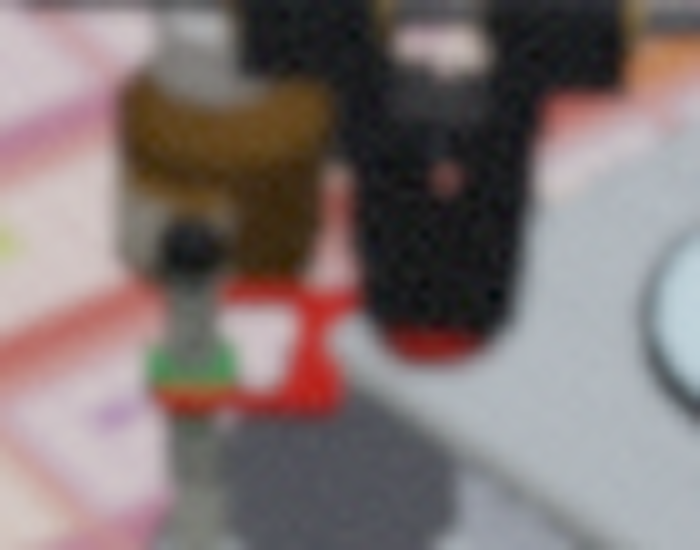

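```bash
cat > prong.py <<'E'
import sys
from h import *
c=np.array([.5062,-.0638]);a=-.156
S=pickle.load(open("scene0.pkl","rb"))
which=sys.argv[1];ang=a+(2.3562 if which=="red" else -2.3562)
e=np.array([np.cos(ang),np.sin(ang)]);t=np.array([-e[1],e[0]])
for z in (.078,.072,.069,.066,.063,.06):
    print(z,[proj(S,(*(c+r*e+k*t),z)).round(1).tolist() for k in(-.0135,.0135) for r in (.1,.112,.118)])
for f in sys.argv[2:]:
    im=pickle.load(open(f+".pkl","rb"))["image"].astype(float);B,G,R=im[...,0],im[...,1],im[...,2]
    w=np.clip((R-np.maximum(B,G))if which=="red" else (np.minimum(R,G)-B),0,None)
    cols,(v0,v1)=((246,247,248,249,250,251),(252,275)) if which=="red" else (tuple(range(302,326,1)),(290,325))
    for u in cols:
        x=w[v0:v1,u].copy();x[x<25]=0
        if x.sum()>0: print(f,u,(x*np.arange(v0,v1)).sum()/x.sum(),x.astype(int).tolist())
E
python3 prong.py red scene0 p3
```

```text
0.078 [[256.6, 252.9], [249.6, 252.5], [246.1, 252.3], [254.9, 262.9], [247.7, 262.5], [244.1, 262.3]]
0.072 [[256.6, 255.6], [249.6, 255.3], [246.2, 255.1], [254.9, 265.7], [247.8, 265.3], [244.2, 265.1]]
0.069 [[256.6, 257.0], [249.7, 256.6], [246.2, 256.5], [254.9, 267.1], [247.8, 266.7], [244.2, 266.5]]
0.066 [[256.6, 258.4], [249.7, 258.0], [246.2, 257.8], [254.9, 268.5], [247.8, 268.1], [244.3, 267.9]]
0.063 [[256.7, 259.7], [249.7, 259.4], [246.3, 259.2], [255.0, 269.8], [247.9, 269.4], [244.3, 269.3]]
0.06 [[256.7, 261.1], [249.8, 260.7], [246.3, 260.5], [255.0, 271.2], [247.9, 270.8], [244.4, 270.6]]
scene0 246 259.19571865443424 [0, 0, 32, 36, 32, 0, 0, 0, 63, 91, 73, 0, 0, 0, 0, 0, 0, 0, 0, 0, 0, 0, 0]
scene0 247 260.8333333333333 [0, 0, 0, 0, 0, 0, 0, 25, 70, 100, 75, 0, 0, 0, 0, 0, 0, 0, 0, 0, 0, 0, 0]
scene0 248 260.7970479704797 [0, 0, 0, 0, 0, 0, 0, 26, 72, 104, 69, 0, 0, 0, 0, 0, 0, 0, 0, 0, 0, 0, 0]
scene0 249 260.790780141844 [0, 0, 0, 0, 0, 0, 0, 28, 77, 103, 74, 0, 0, 0, 0, 0, 0, 0, 0, 0, 0, 0, 0]
scene0 250 260.8290909090909 [0, 0, 0, 0, 0, 0, 0, 26, 70, 104, 75, 0, 0, 0, 0, 0, 0, 0, 0, 0, 0, 0, 0]
scene0 251 260.21031746031747 [25, 0, 0, 0, 0, 0, 0, 0, 55, 91, 81, 0, 0, 0, 0, 0, 0, 0, 0, 0, 0, 0, 0]
p3 246 260.5570469798658 [0, 0, 32, 41, 35, 26, 0, 0, 0, 0, 0, 0, 69, 65, 30, 0, 0, 0, 0, 0, 0, 0, 0]
p3 247 264.860103626943 [0, 0, 0, 0, 0, 0, 0, 0, 0, 0, 0, 0, 69, 82, 42, 0, 0, 0, 0, 0, 0, 0, 0]
p3 248 264.8627450980392 [0, 0, 0, 0, 0, 0, 0, 0, 0, 0, 0, 0, 71, 90, 43, 0, 0, 0, 0, 0, 0, 0, 0]
p3 249 264.8775510204082 [0, 0, 0, 0, 0, 0, 0, 0, 0, 0, 0, 0, 68, 84, 44, 0, 0, 0, 0, 0, 0, 0, 0]
p3 250 264.87958115183244 [0, 0, 0, 0, 0, 0, 0, 0, 0, 0, 0, 0, 65, 84, 42, 0, 0, 0, 0, 0, 0, 0, 0]
p3 251 263.46634615384613 [0, 0, 26, 0, 0, 0, 0, 0, 0, 0, 0, 0, 68, 79, 35, 0, 0, 0, 0, 0, 0, 0, 0]
```

The near prong sank from row 260.8 to 264.9, about 8.9 mm, so the red pointer is at about 69 mm. With the same image offset applied, the red collar is at about 66 mm. It needs about 3.3 mm more at the pointer, roughly 1.7 mm at the fingertip.

Emit:
carry_out:
  targets:
    - [0,0,0.1,0,0]
    - [0,0,0.17,0,0]
    - [0,0,0.17,0,0]

```text
t: 3.4
position: [0.4642, -0.0063, 0.1076]
eef_rot: [-1.44, 0.735, -0.727]
ft_force: [-0.6, 1.6, 2.9]
finger_gap: 0.0005
```

```bash
python3 go.py .4645 -.0067 .1065;python3 look.py p4 230 225; python3 prong.py red p4 | grep p4
```

```text
t 3.4 p [ 0.4642 -0.0063  0.1076] yaw x -0.938 gap 0.0005 F [-0.6   1.61  2.89] ydir [-0.002  0.006 -1.   ]
q [-0.03  0.78 -0.09  2.17  0.26  0.21 -1.29]
tool shift cm [0.05 0.11 0.  ] turn 0.002149905842992461
p4 246 261.6320754716981 [0, 0, 32, 37, 33, 27, 0, 0, 0, 0, 0, 0, 0, 69, 76, 44, 0, 0, 0, 0, 0, 0, 0]
p4 247 265.9230769230769 [0, 0, 0, 0, 0, 0, 0, 0, 0, 0, 0, 0, 0, 78, 96, 60, 0, 0, 0, 0, 0, 0, 0]
p4 248 265.94142259414224 [0, 0, 0, 0, 0, 0, 0, 0, 0, 0, 0, 0, 0, 77, 99, 63, 0, 0, 0, 0, 0, 0, 0]
p4 249 265.9491525423729 [0, 0, 0, 0, 0, 0, 0, 0, 0, 0, 0, 0, 0, 76, 96, 64, 0, 0, 0, 0, 0, 0, 0]
p4 250 265.9446808510638 [0, 0, 0, 0, 0, 0, 0, 0, 0, 0, 0, 0, 0, 76, 96, 63, 0, 0, 0, 0, 0, 0, 0]
p4 251 265.9344262295082 [0, 0, 0, 0, 0, 0, 0, 0, 0, 0, 0, 0, 0, 80, 100, 64, 0, 0, 0, 0, 0, 0, 0]
```

View pics/p4.png

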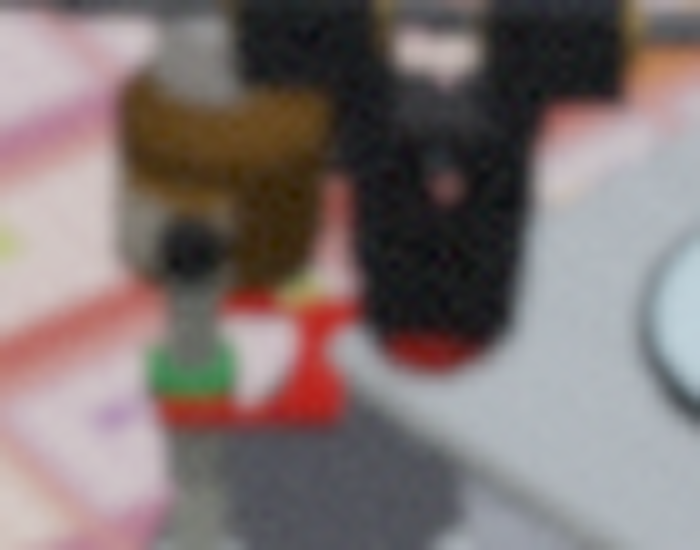

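Run:
```python
from h import *
im=pickle.load(open("p4.pkl","rb"))["image"].astype(int)
g=im[...,1]-np.maximum(im[...,0],im[...,2])
print("cols",list(range(242,258)))
for v in range(253,272): print(v,g[v,242:258].tolist(), im[v,248].tolist())
c=np.array([.5062,-.0638]);a=-.156+2.3562;S=pickle.load(open("scene0.pkl","rb"))
p=c+.112*np.array([np.cos(a),np.sin(a)])
th=np.linspace(0,2*np.pi,25)[:-1]
for zc in(.066,.062):
  for z in(zc+.004,zc-.004):
    q=np.array([proj(S,(p[0]+.009*np.cos(t),p[1]+.009*np.sin(t),z)) for t in th]);print(zc,z,"u",q[:,0].min(),q[:,0].max(),"v",q[:,1].min(),q[:,1].max())
```

```text
cols [242, 243, 244, 245, 246, 247, 248, 249, 250, 251, 252, 253, 254, 255, 256, 257]
253 [-52, -58, -54, -40, -20, -4, 3, 2, 0, -3, -14, -24, -35, -40, -37, -27] [61, 65, 62]
254 [-67, -74, -70, -55, -32, -9, 0, 2, 0, -10, -40, -64, -83, -82, -78, -52] [83, 86, 86]
255 [-76, -74, -69, -57, -37, -10, 1, 1, 0, -22, -62, -88, -98, -100, -101, -75] [99, 103, 102]
256 [-68, -64, -60, -51, -33, -14, -2, 3, -1, -21, -45, -57, -59, -62, -59, -57] [96, 101, 103]
257 [-57, -52, -46, -40, -27, -7, 1, 1, 1, -9, -18, -23, -24, -25, -25, -25] [105, 112, 111]
258 [-46, -41, -35, -27, -16, -4, -1, 3, 1, 2, 1, -7, -11, -14, -15, -16] [102, 105, 106]
259 [-34, -28, -15, -2, 3, 2, 1, 3, 5, 14, 19, 7, -5, -10, -13, -15] [99, 105, 104]
260 [-22, -15, 4, 30, 27, 14, 5, 4, 9, 22, 32, 19, -3, -9, -12, -14] [100, 107, 102]
261 [-16, -8, 10, 37, 37, 27, 20, 19, 23, 35, 42, 25, 0, -9, -12, -14] [93, 113, 92]
262 [-11, -7, 8, 39, 47, 45, 38, 39, 42, 48, 47, 21, -4, -10, -12, -19] [89, 127, 80]
263 [-12, -12, -1, 28, 44, 49, 51, 48, 51, 51, 37, 7, -10, -14, -16, -29] [75, 126, 73]
264 [-18, -16, -14, -13, -12, 
[... 399 characters left out ...]
0, -20, -22, -19, -18, -18, -21, -21, -18, -16, -16] [83, 88, 108]
269 [-13, -12, -11, -13, -10, -6, -3, -1, -3, -3, -1, -6, -6, -8, -6, -8] [93, 98, 101]
270 [-13, -12, -13, -13, -10, -3, -1, 2, 0, 4, -1, -5, -5, -8, -7, -8] [98, 103, 104]
271 [-13, -13, -12, -12, -8, -2, 2, 1, 0, 2, -1, -5, -6, -10, -8, -9] [103, 106, 104]
0.066 0.07 u 243.42674288790317 254.0432455520605 v 257.8239554075548 264.52031721558075
0.066 0.062 u 243.53573182118907 254.10042444759566 v 261.4675732096136 268.1920734580487
0.062 0.066 u 243.48138239235084 254.0719135609267 v 259.6501589604454 266.3606921916672
0.062 0.057999999999999996 u 243.5897935599206 254.12877953555744 v 263.27626455979777 270.01452995338457
```

Prong centre row 265.9; level corresponds to the collar's front bottom edge, at 266.4–266.8. It needs about 1.3 mm more at the pointer, then I hold it for about a second.

Emit:
carry_out:
  targets:
    - [0,0,0.08,0,0]
    - [0,0,0.08,0,0]
    - [0,0,0.08,0,0]
    - [0,0,0.08,0,0]
    - [0,0,0.08,0,0]

```text
t: 3.95
position: [0.4642, -0.0063, 0.1068]
eef_rot: [-1.439, 0.735, -0.727]
ft_force: [-1.4, 0.9, 4.3]
finger_gap: 0.0006
```

```bash
python3 go.py .4645 -.0067 .1065;python3 look.py p5 230 225; python3 prong.py red p5 | grep p5
```

```text
t 3.95 p [ 0.4642 -0.0063  0.1068] yaw x -0.938 gap 0.0006 F [-1.41  0.93  4.34] ydir [-0.002  0.006 -1.   ]
q [-0.03  0.78 -0.08  2.17  0.26  0.21 -1.29]
tool shift cm [0.05 0.03 0.  ] turn 0.0021966401300981264
p5 246 262.1623931623932 [0, 0, 33, 39, 34, 27, 0, 0, 0, 0, 0, 0, 0, 51, 81, 60, 26, 0, 0, 0, 0, 0, 0]
p5 247 266.3392857142857 [0, 0, 0, 0, 0, 0, 0, 0, 0, 0, 0, 0, 0, 59, 102, 84, 35, 0, 0, 0, 0, 0, 0]
p5 248 266.36423841059604 [0, 0, 0, 0, 0, 0, 0, 0, 0, 0, 0, 0, 0, 61, 109, 93, 39, 0, 0, 0, 0, 0, 0]
p5 249 266.3704918032787 [0, 0, 0, 0, 0, 0, 0, 0, 0, 0, 0, 0, 0, 62, 109, 93, 41, 0, 0, 0, 0, 0, 0]
p5 250 266.344262295082 [0, 0, 0, 0, 0, 0, 0, 0, 0, 0, 0, 0, 0, 64, 110, 93, 38, 0, 0, 0, 0, 0, 0]
p5 251 265.47222222222223 [0, 0, 0, 0, 27, 0, 0, 0, 0, 0, 0, 0, 0, 65, 105, 90, 37, 0, 0, 0, 0, 0, 0]
```

View pics/p5.png

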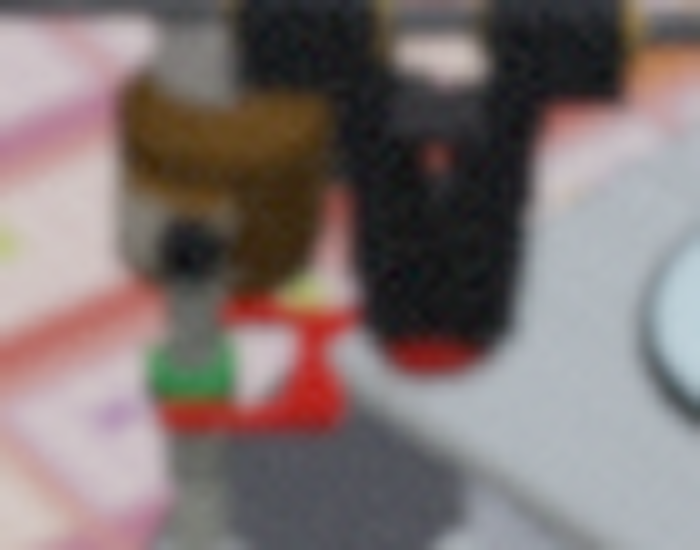

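The prong row is 266.4, so the pointer is at about 65.8 mm, level with the collar. One slight nudge and another half second of hold, then release.

Emit:
carry_out:
  targets:
    - [0,0,0.04,0,0]
    - [0,0,0.04,0,0]
    - [0,0,0.04,0,0]
    - [0,0,0.04,0,0]
    - [0,0,0.04,0,0]

```text
t: 4.5
position: [0.4642, -0.0063, 0.1064]
eef_rot: [-1.439, 0.735, -0.727]
ft_force: [-1.4, 1.6, 3.5]
finger_gap: 0.0001
```

Emit:
carry_out:
  targets:
    - [0,0,0,0,0]
    - [0,0,0,0,0]
    - [0,0,0,0,0]
    - [0,0,0,0,0]

```text
t: 4.9
position: [0.4642, -0.0063, 0.1064]
eef_rot: [-1.439, 0.735, -0.727]
ft_force: [-1.4, 1.7, 3.3]
finger_gap: 0.0006
```

```bash
python3 go.py .4645 -.0067 .1065;python3 look.py p6 230 225; python3 prong.py red p6 | grep "p6 248"
```

```text
t 4.9 p [ 0.4642 -0.0063  0.1064] yaw x -0.938 gap 0.0006 F [-1.39  1.67  3.28] ydir [-0.002  0.006 -1.   ]
q [-0.03  0.78 -0.08  2.17  0.26  0.2  -1.29]
tool shift cm [ 0.05 -0.01 -0.  ] turn 0.002128653578923445
p6 248 266.60070671378094 [0, 0, 0, 0, 0, 0, 0, 0, 0, 0, 0, 0, 0, 36, 95, 98, 54, 0, 0, 0, 0, 0, 0]
```

Red held level (pointer ≈65.3 mm) for about a second. Releasing.

Emit:
carry_out:
  targets:
    - [0,0,-0.6,0,0]
    - [0,0,-1.5,0,0]
    - [0,0,-2.5,0,0]
    - [0,0,-3.5,0,0]
    - [0,0,-4,0,0]

```text
t: 5.45
position: [0.4648, -0.0067, 0.1478]
eef_rot: [-1.438, 0.734, -0.729]
ft_force: [0.7, 0.4, 0.3]
finger_gap: 0.0005
```

```bash
python3 go.py .4493 -.1045 .145;python3 look.py p7 230 225; python3 prong.py red p7 | grep "p7 248"
```

```text
t 5.45 p [ 0.4648 -0.0067  0.1478] yaw x -0.938 gap 0.0005 F [0.73 0.44 0.32] ydir [-0.     0.006 -1.   ]
q [-0.    0.7  -0.13  2.14  0.25  0.31 -1.27]
tool shift cm [ 6.98  0.22 -7.03] turn 0.0017864626033592401
p7 248 260.7762237762238 [0, 0, 0, 0, 0, 0, 0, 30, 77, 106, 73, 0, 0, 0, 0, 0, 0, 0, 0, 0, 0, 0, 0]
```

The red prong is back at its rest row (260.8). Moving over to yellow.

Emit:
carry_out:
  targets:
    - [0,1.8,0,-1.8,0]
    - [0,3.5,0,-3.5,0]
    - [0,5.2,0,-5.3,0]
    - [0,7,0.2,-7,0]
    - [0,7,0.2,-7,0]

```text
t: 6.0
position: [0.4487, -0.1083, 0.1452]
eef_rot: [-1.439, 0.739, -0.734]
ft_force: [-1.0, 0.5, -0.2]
finger_gap: 0.0004
```

```bash
python3 go.py .4493 -.1045 .118;python3 look.py y1 285 255
```

```text
t 6.0 p [ 0.4487 -0.1083  0.1452] yaw x -0.945 gap 0.0004 F [-0.97  0.45 -0.15] ydir [-0.001  0.004 -1.   ]
q [ 0.23  0.7  -0.15  2.15  0.31  0.31 -1.12]
tool shift cm [-0.26  2.72  0.27] turn -0.004502056757508144
```

View pics/y1.png

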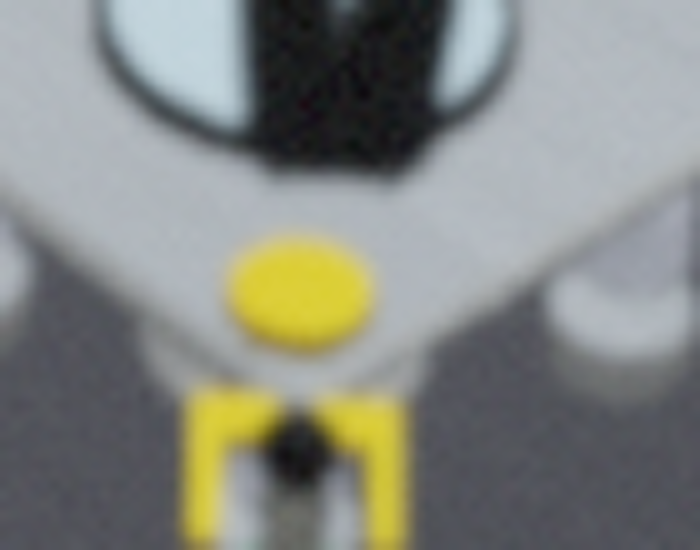

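Emit:
carry_out:
  targets:
    - [0,-0.2,0.8,0.2,0]
    - [0,-0.3,1.6,0.3,0]
    - [0,-0.3,2.3,0.3,0]
    - [0,-0.3,2.7,0.3,0]
    - [0,-0.3,2.7,0.3,0]

```text
t: 6.55
position: [0.4498, -0.1011, 0.1175]
eef_rot: [-1.439, 0.737, -0.73]
ft_force: [0.1, 0.3, 0.3]
finger_gap: 0.0004
```

```bash
python3 go.py .4493 -.1045 .118;python3 look.py y2 285 270
```

```text
t 6.55 p [ 0.4498 -0.1011  0.1175] yaw x -0.941 gap 0.0004 F [0.08 0.26 0.29] ydir [-0.002  0.006 -1.   ]
q [ 0.2   0.76 -0.12  2.17  0.32  0.23 -1.14]
tool shift cm [ 0.25 -0.05 -0.24] turn -0.0007032021302575409
```

View pics/y2.png

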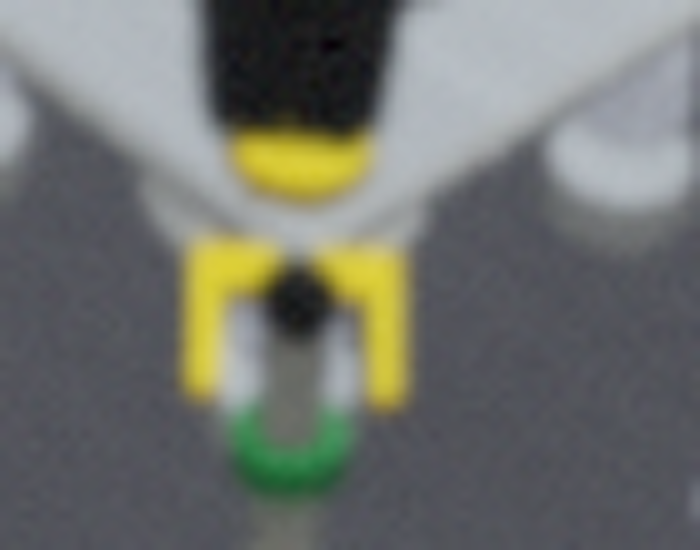

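Fingertip is laterally on the yellow pad (300 vs 300 in the zoom) and slightly inward. I'll shift it outward by 3 mm and press part-way.

Emit:
carry_out:
  targets:
    - [0,0.1,0,-0.3,0]
    - [0,0.1,0.3,-0.3,0]
    - [0,0.1,0.5,-0.3,0]
    - [0,0.1,0.8,-0.3,0]
    - [0,0.1,0.8,-0.3,0]

```text
t: 7.1
position: [0.4478, -0.1042, 0.1097]
eef_rot: [-1.439, 0.737, -0.731]
ft_force: [-1.0, -1.2, 2.7]
finger_gap: 0.0007
```

```bash
python3 go.py .4493 -.1045 .1065;python3 look.py y3 285 270; python3 prong.py yellow|head -9
python3 - <<'E'
from h import *
for f in("scene0","y3"):
    im=pickle.load(open(f+".pkl","rb"))["image"].astype(int)
    w=np.minimum(im[...,1],im[...,2])-im[...,0];g=im[...,1]-np.maximum(im[...,0],im[...,2])
    print(f,"L prong",w[292:326,304:307].sum(1).tolist());print("R prong",w[292:326,322:325].sum(1).tolist())
    print("G 313",g[305:326,313].tolist());print("G 309",g[305:326,309].tolist());print("G 318",g[305:326,318].tolist())
E
```

```text
t 7.1 p [ 0.4478 -0.1042  0.1097] yaw x -0.942 gap 0.0007 F [-0.96 -1.2   2.74] ydir [-0.002  0.005 -1.   ]
q [ 0.2   0.77 -0.1   2.18  0.33  0.21 -1.14]
tool shift cm [0.12 0.32 0.11] turn -0.0016098823338983603
0.078 [[305.2, 301.9], [305.0, 307.5], [304.8, 310.3], [322.9, 303.0], [322.9, 308.5], [322.9, 311.4]]
0.072 [[305.0, 304.8], [304.8, 310.4], [304.7, 313.2], [322.7, 305.8], [322.7, 311.4], [322.7, 314.3]]
0.069 [[305.0, 306.3], [304.7, 311.8], [304.6, 314.7], [322.6, 307.3], [322.6, 312.9], [322.6, 315.7]]
0.066 [[304.9, 307.7], [304.6, 313.3], [304.5, 316.1], [322.5, 308.7], [322.4, 314.3], [322.4, 317.2]]
0.063 [[304.8, 309.1], [304.6, 314.7], [304.4, 317.5], [322.3, 310.1], [322.3, 315.7], [322.3, 318.6]]
0.06 [[304.7, 310.5], [304.5, 316.1], [304.4, 319.0], [322.2, 311.6], [322.2, 317.2], [322.2, 320.0]]
scene0 L prong [17, 89, 203, 314, 369, 378, 379, 372, 359, 352, 345, 339, 327, 324, 317, 298, 242, 145, 46, -1, -15, -17, -20, -19, -22, -26, -24, -27, -27, -22, -26, -23, -25, -23]
R prong [-10, 22, 99, 214, 333, 376, 381, 375, 354, 357, 350, 350, 348, 350, 339, 334, 3
[... 253 characters left out ...]
3]
G 318 [-4, -4, -3, -5, -3, 9, 28, 43, 46, 49, 46, 36, 26, 16, 5, -2, -6, -6, -6, -7, -6]
y3 L prong [-11, -10, 14, 86, 225, 352, 393, 403, 388, 385, 372, 362, 348, 340, 328, 319, 320, 329, 321, 269, 153, 38, -11, -23, -25, -21, -31, -31, -24, -27, -22, -26, -31, -27]
R prong [-17, -12, -12, 7, 95, 248, 352, 388, 386, 376, 368, 363, 359, 355, 347, 346, 344, 351, 351, 341, 278, 151, 30, -17, -23, -30, -25, -23, -29, -24, -28, -29, -27, -27]
G 313 [4, 3, 1, 4, 2, 1, 4, 1, 5, 24, 46, 57, 52, 41, 28, 17, 8, 3, 3, 2, 2]
G 309 [-4, -6, -4, -5, 2, 13, 35, 46, 51, 51, 47, 38, 28, 14, 4, -2, -3, -5, -3, -4, -2]
G 318 [-6, -4, -5, -5, 0, 11, 31, 44, 49, 52, 49, 41, 32, 15, 5, -1, -7, -4, -4, -4, -7]
```

View pics/y3.png

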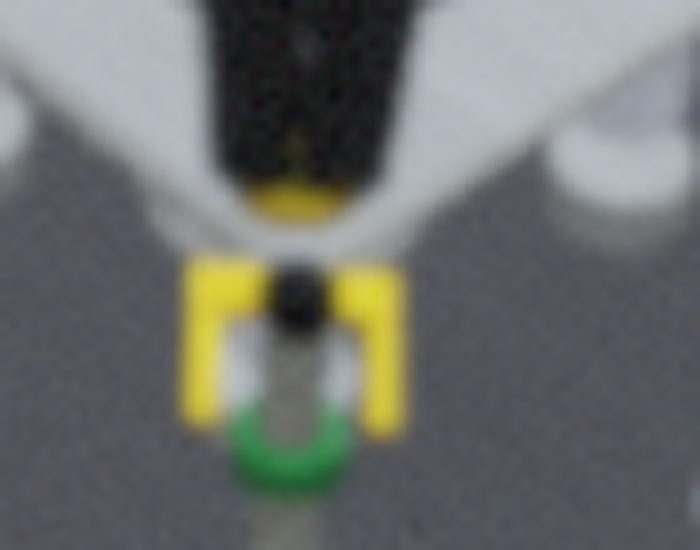

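Yellow prong tips went from rows 308.7/309.9 to 311.9/312.9, a pointer sink of about 6 mm. Finger kinematics agree (3.3 mm at r≈62 mm → 6.0 mm). I'll recheck both collar heights by their side silhouettes before going on.

Run:
```python
from h import *
ld=lambda f:pickle.load(open(f+".pkl","rb"))["image"].astype(int)
G=lambda im:im[...,1]-np.maximum(im[...,0],im[...,2])
a,b=G(ld("p6")),G((ld("scene0")+ld("p7"))//2)
print("u",list(range(243,256)))
for v in range(256,273): print(v,a[v,243:256].tolist()," ",b[v,243:256].tolist())
# yellow bottom/top per column
y=G((ld("scene0")+ld("y3"))//2)
print("yel",list(range(306,323)))
for v in range(306,324): print(v,y[v,306:323].tolist())
```

```text
u [243, 244, 245, 246, 247, 248, 249, 250, 251, 252, 253, 254, 255]
256 [-64, -58, -49, -34, -11, -1, 3, -1, -24, -63, -94, -95, -97]   [-62, -58, -48, -32, -10, 1, 2, 1, -6, -10, -12, -12, -12]
257 [-52, -48, -40, -26, -6, -1, 2, 1, -17, -43, -57, -56, -58]   [-53, -48, -40, -24, -6, 1, 1, 1, -3, -7, -10, -11, -13]
258 [-40, -34, -27, -16, -4, 3, 1, 3, 0, -7, -14, -20, -22]   [-40, -36, -28, -18, -8, -3, -1, -2, 1, -1, -5, -9, -12]
259 [-28, -16, -2, 3, 3, 3, 2, 6, 13, 19, 7, -6, -13]   [-30, -23, -23, -25, -28, -28, -29, -26, -14, -2, -3, -10, -12]
260 [-15, 3, 29, 28, 11, 6, 4, 9, 22, 35, 19, 0, -10]   [-19, -20, -39, -63, -72, -74, -76, -72, -56, -35, -24, -21, -20]
261 [-8, 11, 40, 39, 26, 19, 17, 26, 35, 42, 26, -1, -10]   [-14, -19, -56, -91, -103, -105, -105, -105, -95, -83, -63, -50, -44]
262 [-8, 8, 37, 47, 42, 39, 39, 45, 50, 49, 20, -3, -11]   [-11, -17, -43, -73, -75, -71, -73, -77, -83, -83, -71, -60, -56]
263 [-12, 1, 31, 50, 48, 50, 52, 51, 53, 43, 12, -8, -11]   [-12, -10, -12, -15, -8, -4, -6, -11, -24, -35, -33, -28, -30]
264 [-16, -10, 9, 31, 38, 38, 38, 36, 30, 1
[... 1653 characters left out ...]
, -5]
314 [-1, 8, 28, 48, 50, 39, 26, 22, 22, 25, 39, 51, 50, 32, 12, 0, -3]
315 [-4, 4, 22, 44, 51, 53, 47, 42, 43, 46, 50, 54, 47, 28, 6, -3, -5]
316 [-5, -2, 15, 35, 48, 52, 52, 54, 53, 52, 53, 49, 39, 19, 0, -4, -5]
317 [-6, -2, 7, 27, 37, 44, 46, 49, 50, 46, 44, 39, 29, 9, -2, -7, -7]
318 [-8, -7, 2, 13, 27, 33, 40, 39, 39, 37, 35, 30, 16, 1, -5, -4, -7]
319 [-5, -7, -4, 4, 12, 20, 27, 26, 28, 26, 20, 12, 5, -4, -8, -8, -6]
320 [-7, -7, -7, -2, 5, 12, 14, 16, 16, 15, 8, 3, -1, -5, -6, -9, -7]
321 [-6, -6, -4, -2, 2, 6, 5, 7, 7, 8, 4, -2, -7, -6, -8, -7, -7]
322 [-7, -7, -6, -5, 2, 1, 3, 3, 3, 3, 0, -2, -5, -7, -7, -8, -8]
323 [-6, -7, -5, -3, 0, 2, 1, 3, 1, 2, 0, -5, -5, -8, -8, -7, -9]
```

Both collars come out as before: red held level within about 1.3 mm, and yellow collar at ≈63.7 mm, so its target sink is ≈14.3 mm. Pressing further.

Emit:
carry_out:
  targets:
    - [0,0,0.1,0,0]
    - [0,0,0.2,0,0]
    - [0,0,0.35,0,0]
    - [0,0,0.35,0,0]

```text
t: 7.55
position: [0.4476, -0.1043, 0.1062]
eef_rot: [-1.439, 0.738, -0.731]
ft_force: [-1.5, -1.8, 3.6]
finger_gap: 0.0004
```

```bash
python3 go.py .4493 -.1045 .105;python3 look.py y4 285 270
cat > yp.py <<'E'
import sys
from h import *
for f in sys.argv[1:]:
    im=pickle.load(open(f+".pkl","rb"))["image"].astype(int)
    w=np.minimum(im[...,1],im[...,2])-im[...,0];o=[]
    for a,b in((304,307),(322,325)):
        x=w[300:330,a:b].sum(1);i=[k for k in range(29) if x[k]>=170>x[k+1]][-1];o.append(300+i+(x[i]-170)/(x[i]-x[i+1]))
    print(f,np.round(o,2),"mean",np.mean(o).round(2))
E
python3 yp.py scene0 y3 y4
```

```text
t 7.55 p [ 0.4476 -0.1043  0.1062] yaw x -0.942 gap 0.0004 F [-1.5  -1.77  3.61] ydir [-0.002  0.005 -1.   ]
q [ 0.19  0.78 -0.1   2.18  0.33  0.2  -1.15]
tool shift cm [0.11 0.12 0.13] turn -0.0017869932851235504
scene0 [308.74 309.93] mean 309.34
y3 [311.85 312.85] mean 312.35
y4 [314.5  315.57] mean 315.03
```

View pics/y4.png

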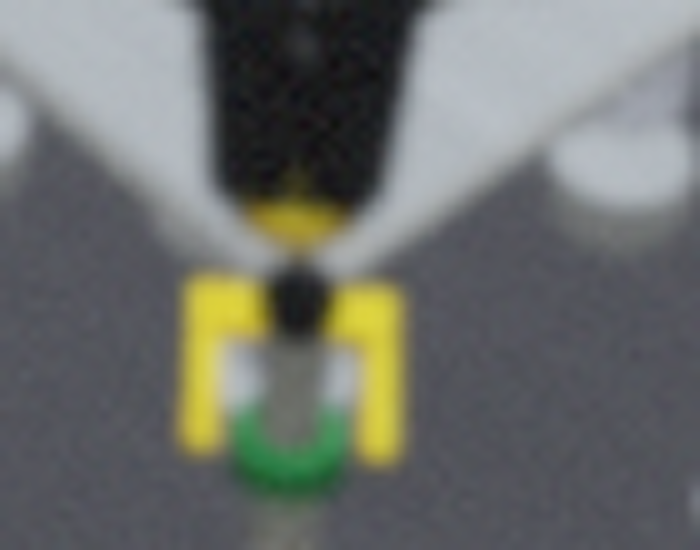

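The yellow pointer is about 12 mm down (≈66 mm). It needs about 2.3 mm more, which is 1.3 mm at the finger, and then the hold.

Emit:
carry_out:
  targets:
    - [0,0,0.07,0,0]
    - [0,0,0.13,0,0]
    - [0,0,0.13,0,0]
    - [0,0,0.13,0,0]
    - [0,0,0.13,0,0]

```text
t: 8.1
position: [0.4476, -0.1044, 0.105]
eef_rot: [-1.439, 0.738, -0.731]
ft_force: [-2.6, -2.1, 3.9]
finger_gap: 0.0007
```

```bash
python3 go.py .4493 -.1045 .105;python3 look.py y5 285 270; python3 yp.py y5
```

```text
t 8.1 p [ 0.4476 -0.1044  0.105 ] yaw x -0.942 gap 0.0007 F [-2.65 -2.12  3.88] ydir [-0.002  0.005 -1.   ]
q [ 0.19  0.78 -0.1   2.18  0.33  0.2  -1.15]
tool shift cm [0.11 0.   0.13] turn -0.0018105143505600108
y5 [315.47 316.53] mean 316.0
```

View pics/y5.png

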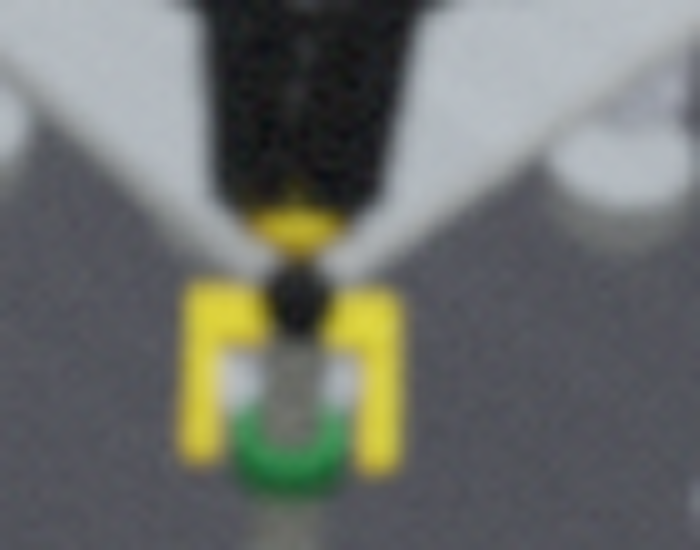

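The yellow pointer is at about 64 mm, level with its collar (prong tips bracket it). Holding.

Emit:
carry_out:
  targets:
    - [0,0,0,0,0]
    - [0,0,0,0,0]
    - [0,0,0,0,0]
    - [0,0,0,0,0]
    - [0,0,0,0,0]

```text
t: 8.65
position: [0.4476, -0.1044, 0.105]
eef_rot: [-1.439, 0.738, -0.731]
ft_force: [-1.4, -1.8, 4.5]
finger_gap: 0.0002
```

Emit:
carry_out:
  targets:
    - [0,0,0,0,0]
    - [0,0,0,0,0]
    - [0,0,0,0,0]
    - [0,0,0,0,0]

```text
t: 9.05
position: [0.4476, -0.1044, 0.105]
eef_rot: [-1.439, 0.738, -0.731]
ft_force: [-1.1, -1.8, 3.6]
finger_gap: 0.0002
```

```bash
python3 go.py .4493 -.1045 .105;python3 look.py y6 285 270; python3 yp.py y6; python3 prong.py red y6|grep "y6 248"
```

```text
t 9.05 p [ 0.4476 -0.1044  0.105 ] yaw x -0.942 gap 0.0002 F [-1.06 -1.82  3.62] ydir [-0.002  0.005 -1.   ]
q [ 0.19  0.78 -0.1   2.18  0.33  0.2  -1.15]
tool shift cm [0.11 0.   0.13] turn -0.0017726213880637776
y6 [315.45 316.53] mean 315.99
y6 248 261.68195718654437 [0, 0, 0, 0, 0, 0, 0, 0, 47, 91, 108, 81, 0, 0, 0, 0, 0, 0, 0, 0, 0, 0, 0]
```

Held about a second. Releasing and backing away.

Emit:
carry_out:
  targets:
    - [0,0,-0.6,0,0]
    - [0,0,-1.5,0,0]
    - [0,0,-3,0,0]
    - [0,0,-5,0,0]
    - [0,0,-7,0,0]

```text
t: 9.6
position: [0.4479, -0.1042, 0.1762]
eef_rot: [-1.439, 0.737, -0.73]
ft_force: [0.9, -0.8, -0.6]
finger_gap: 0.0006
```

Emit:
carry_out:
  targets:
    - [0,0,-2,-2,0]
    - [0,0,-4,-4,0]
    - [0,0,-4,-4,0]
    - [0,0,-4,-4,0]

```text
t: 10.0
position: [0.4164, -0.1278, 0.2166]
eef_rot: [-1.438, 0.735, -0.732]
ft_force: [0.2, -0.0, 0.0]
finger_gap: 0.0005
```

```bash
python3 go.py .4493 -.1045 .2;python3 look.py f1 285 270; python3 yp.py scene0 f1; python3 prong.py red f1|grep "f1 248"
python3 - <<'E'
from h import *
a=pickle.load(open("scene0.pkl","rb"))["image"];b=pickle.load(open("f1.pkl","rb"))["image"]
d=cv2.absdiff(a,b)
for n,(x0,x1,y0,y1) in {"ink":(238,266,232,255),"glue":(380,405,298,354),"eraser":(352,388,236,262),"fork/pads":(243,340,245,345)}.items(): print(n,d[y0:y1,x0:x1].mean().round(2),d[y0:y1,x0:x1].max())
cv2.imwrite("pics/f1full.png",b)
E
```

```text
t 10.0 p [ 0.4164 -0.1278  0.2166] yaw x -0.941 gap 0.0005 F [ 0.23 -0.03  0.02] ydir [ 0.001  0.006 -1.   ]
q [ 0.36  0.54 -0.24  2.16  0.27  0.46 -1.04]
tool shift cm [0.06 1.68 4.03] turn -0.0012025145768299605
scene0 [308.74 309.93] mean 309.34
f1 [308.86 310.07] mean 309.47
f1 248 260.7859649122807 [0, 0, 0, 0, 0, 0, 0, 28, 77, 108, 72, 0, 0, 0, 0, 0, 0, 0, 0, 0, 0, 0, 0]
ink 8.38 19
glue 8.97 17
eraser 9.87 19
fork/pads 10.6 186
```

View pics/f1full.png

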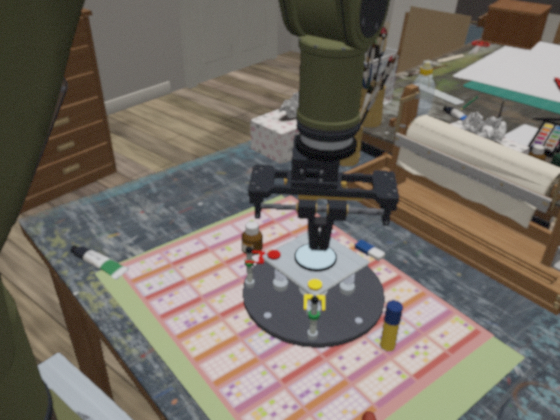

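The hand is clear, both forks are back at their rest rows (260.8; 309.4 ± 0.1), and the ink bottle, glue stick and eraser are where they were. Handing in.

```bash
python3 -c "
from station import manip
print(manip.finish_job())"
```

```text
the job is handed in; nothing more can be done
None
```

I pressed the red corner and then the yellow corner with the closed fingertips. Each was held about a second level with its green mark, then let spring back. I handed the job in at about 10 s, and it reported no verdict.

| Corner | Pointer while held (mm) | Mark (mm) |
|---|---|---|
| Red | 65.3 | 65–66 |
| Yellow | 64 | 63.7 |

- **Last checks:** Both forks returned to their rest rows in the picture (red 260.8 before and after; yellow 309.3 before, 309.5 after). The ink bottle, glue stick and eraser showed no shift between the first and last pictures. The arm was clear of everything with a wrist force near zero. I did not measure the collars again after the release; they look unchanged in the last picture.
- **What disagreed:** Different edges of the collars gave mark heights up to about 3 mm apart, more for one red edge. The red pointer's sink read from the picture was up to 1.6 mm more than the finger depth implied early in the press, but the two agreed at the hold. The levels should be within the 4 mm tolerance, though not certain to better than about 2 mm.
- **A correction on the way:** The fingertip came down about 6 mm off the red pad's centre and 3–4 mm off the yellow's. I corrected both before contact.

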